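# Find the nut driver that fits the gimbal bracket's clamp nut and nip it up

### The job

The clamp nut of the gimbal bracket on the cork mat is a little slack. The size stamps on the three nut drivers have worn off, so try them on that nut, putting any that does not fit back upright in a hole of the block, until you find the one that goes fully down over the nut and turns it without slipping round; turn the nut about an eighth of a turn clockwise with it. Finish still holding that driver upright and fully seated on the nut, and leave the other bracket's nut and the pieces lying around as they are.

Things in the scene. Friction and masses are not known exactly. Their poses are not given: they have to be found in the camera images.
- mat: cork mat 180 x 270 mm, 2 mm thick, fixed on the counter; origin at its underside centre. The bracket to work on has its nut within 70 mm of this origin; the other bracket is more than 180 mm away.
- bracket_p: cast bronze gimbal bracket on a beech board 110 x 200 x 16 mm, fixed. Origin: board underside, on the axis of the clamp stud and nut, z up; the board reaches from 55 mm to the -y side to 145 mm to the +y side. Arm and ring (80 mm) lie to +y; only stud and nut rise above 36 mm. The two brackets swap places between starts.
- bracket_q: cast bronze gimbal bracket on a beech board 110 x 200 x 16 mm, fixed. Origin: board underside, on the axis of the clamp stud and nut, z up; the board reaches from 55 mm to the -y side to 145 mm to the +y side. Arm and ring (80 mm) lie to +y; only stud and nut rise above 36 mm. The two brackets swap places between starts.
- nut_p_seat (a point): steel hex nut, 24 mm across flats (one flat faces its +x axis), 11 mm tall, on the upright 16 mm stud of bracket_p, which stands 4 mm above it. This point: on the nut's axis at its underside, on the 40 mm washer, 36 mm above the board's underside; its frame turns with the nut, z up. The fitting driver has about 5 degrees of free play either way.
- nut_q_seat (a point): steel hex nut, 19 mm across flats (one flat faces its +x axis), 11 mm tall, on the upright 12 mm stud of bracket_q, which stands 4 mm above it. This point: on the nut's axis at its underside, on the 40 mm washer, 36 mm above the board's underside; its frame turns with the nut, z up. The fitting driver has about 7 degrees of free play either way.
- nut_p (a joint): turn of the 24 mm nut on bracket_p in rad: 0 at the start, grows clockwise seen from above, stiff (about 0.15 N m) and stays where it is left. No stop within 1.6 rad either way.
- nut_q (a joint): turn of the 19 mm nut on bracket_q in rad: 0 at the start, grows clockwise seen from above, stiff (about 0.15 N m) and stays where it is left. No stop within 1.6 rad either way.
- driver_a: nut driver standing upright in the block, 100 mm long, about 0.25 kg. Origin: centre of the open nose end (lowest point), z up the axis. Steel hex-tube nose 34 mm long, flange 48 mm wide 34 to 39 mm up, hexagonal wooden handle (30 mm across flats) 46 to 96 mm up; grip its flats about 72 mm up. Handle and bore flats are parallel, one pair faces its +x axis. Size unknown: 13, 19 or 24 mm.
- driver_b: nut driver like driver_a (same handle, frame and lengths), of unknown size. One of the three is for 13 mm, one for 19 mm and one for 24 mm nuts; the bore is 1.2 mm wider across flats than that, 18 mm deep, with a flared mouth. The noses differ in thickness (19, 25 and 30 mm across flats), hidden while in the block.
- driver_c: nut driver like driver_a (same handle, frame and lengths), of unknown size. On the nut, a driver that is too small stops 11 to 15 mm above the washer; one that is too large goes right down at any yaw but spins round without turning the nut; the right one goes down to the washer when its flats are parallel to the nut's, and turns it.
- block: wooden stand for the nut drivers, 72 x 240 x 45 mm, fixed; origin at its underside centre, its three holes lie in a row along its y axis.
- block_hole0 (a point): centre of the mouth, on the block's top 45 mm up, of a hole 42 mm wide (rim chamfered 2 mm) and 40 mm deep, 80 mm from the next. A driver hangs in it by its flange, nose end 11 mm above the counter, with about 2 mm of side play.
- block_hole1 (a point): centre of the mouth, on the block's top 45 mm up, of a hole 42 mm wide (rim chamfered 2 mm) and 40 mm deep, 80 mm from the next. A driver hangs in it by its flange, nose end 11 mm above the counter, with about 2 mm of side play.
- block_hole2 (a point): centre of the mouth, on the block's top 45 mm up, of a hole 42 mm wide (rim chamfered 2 mm) and 40 mm deep, 80 mm from the next. A driver hangs in it by its flange, nose end 11 mm above the counter, with about 2 mm of side play.
- trough_compass: bystander: brass trough compass 40 x 150 x 22 mm, long along its y; origin at its underside centre.
- thermometer_holder: bystander: silvered thermometer holder 165 x 26 x 11 mm, long along its x; origin at its underside centre.
- compass_lid: bystander: cork-lined brass compass lid, 100 mm across, 16 mm tall, with two black barometer knobs in it (32 mm up); origin at its underside centre.
Mind the look-alikes: they are no part of the job. Leave any red or white look-alike of the driver_b alone.

How it is judged:
On the way:
1. a driver is held, upright and fully down over the nut of the bracket on the mat, before the nut has been turned far ((((horizontal distance between bracket_p and mat below 0.12 m and z of driver_a in the frame of nut_p_seat below 0.0025 m and horizontal distance between driver_a and nut_p_seat below 0.003 m and angle between driver_a's own z axis and vertical below 0.07 rad) and contact force between the fingers and driver_a above 3 N and value of joint nut_p below 0.3 rad) or ((horizontal distance between bracket_p and mat below 0.12 m and z of driver_b in the frame of nut_p_seat below 0.0025 m and horizontal distance between driver_b and nut_p_seat below 0.003 m and angle between driver_b's own z axis and vertical below 0.07 rad) and contact force between the fingers and driver_b above 3 N and value of joint nut_p below 0.3 rad) or ((horizontal distance between bracket_p and mat below 0.12 m and z of driver_c in the frame of nut_p_seat below 0.0025 m and horizontal distance between driver_c and nut_p_seat below 0.003 m and angle between driver_c's own z axis and vertical below 0.07 rad) and contact force between the fingers and driver_c above 3 N and value of joint nut_p below 0.3 rad) or ((horizontal distance between bracket_q and mat below 0.12 m and z of driver_a in the frame of nut_q_seat below 0.0025 m and horizontal distance between driver_a and nut_q_seat below 0.003 m and angle between driver_a's own z axis and vertical below 0.07 rad) and contact force between the fingers and driver_a above 3 N and value of joint nut_q below 0.3 rad) or ((horizontal distance between bracket_q and mat below 0.12 m and z of driver_b in the frame of nut_q_seat below 0.0025 m and horizontal distance between driver_b and nut_q_seat below 0.003 m and angle between driver_b's own z axis and vertical below 0.07 rad) and contact force between the fingers and driver_b above 3 N and value of joint nut_q below 0.3 rad) or ((horizontal distance between bracket_q and mat below 0.12 m and z of driver_c in the frame of nut_q_seat below 0.0025 m and horizontal distance between driver_c and nut_q_seat below 0.003 m and angle between driver_c's own z axis and vertical below 0.07 rad) and contact force between the fingers and driver_c above 3 N and value of joint nut_q below 0.3 rad))), for 0.1 s.
At the end, for the whole second after the job is handed in: The driver that fits the nut on the mat is gripped, upright within 4 degrees, nose within 2.5 mm of the washer and 3 mm of the nut axis; that nut has turned 20 to 69 degrees clockwise and is still; the other two drivers stand upright in holes of the block ((((horizontal distance between bracket_p and mat below 0.12 m and z of driver_a in the frame of nut_p_seat below 0.0025 m and horizontal distance between driver_a and nut_p_seat below 0.003 m and angle between driver_a's own z axis and vertical below 0.07 rad) and contact force between the fingers and driver_a above 3 N and value of joint nut_p between 0.35 and 1.2 rad and velocity of joint nut_p below 0.1 rad/s and ((horizontal distance between driver_b and block_hole0 below 0.006 m or horizontal distance between driver_b and block_hole1 below 0.006 m or horizontal distance between driver_b and block_hole2 below 0.006 m) and height (world z) of driver_b below 0.017 m and angle between driver_b's own z axis and vertical below 0.07 rad) and ((horizontal distance between driver_c and block_hole0 below 0.006 m or horizontal distance between driver_c and block_hole1 below 0.006 m or horizontal distance between driver_c and block_hole2 below 0.006 m) and height (world z) of driver_c below 0.017 m and angle between driver_c's own z axis and vertical below 0.07 rad)) or ((horizontal distance between bracket_p and mat below 0.12 m and z of driver_b in the frame of nut_p_seat below 0.0025 m and horizontal distance between driver_b and nut_p_seat below 0.003 m and angle between driver_b's own z axis and vertical below 0.07 rad) and contact force between the fingers and driver_b above 3 N and value of joint nut_p between 0.35 and 1.2 rad and velocity of joint nut_p below 0.1 rad/s and ((horizontal distance between driver_a and block_hole0 below 0.006 m or horizontal distance between driver_a and block_hole1 below 0.006 m or horizontal distance between driver_a and block_hole2 below 0.006 m) and height (world z) of driver_a below 0.017 m and angle between driver_a's own z axis and vertical below 0.07 rad) and ((horizontal distance between driver_c and block_hole0 below 0.006 m or horizontal distance between driver_c and block_hole1 below 0.006 m or horizontal distance between driver_c and block_hole2 below 0.006 m) and height (world z) of driver_c below 0.017 m and angle between driver_c's own z axis and vertical below 0.07 rad)) or ((horizontal distance between bracket_p and mat below 0.12 m and z of driver_c in the frame of nut_p_seat below 0.0025 m and horizontal distance between driver_c and nut_p_seat below 0.003 m and angle between driver_c's own z axis and vertical below 0.07 rad) and contact force between the fingers and driver_c above 3 N and value of joint nut_p between 0.35 and 1.2 rad and velocity of joint nut_p below 0.1 rad/s and ((horizontal distance between driver_a and block_hole0 below 0.006 m or horizontal distance between driver_a and block_hole1 below 0.006 m or horizontal distance between driver_a and block_hole2 below 0.006 m) and height (world z) of driver_a below 0.017 m and angle between driver_a's own z axis and vertical below 0.07 rad) and ((horizontal distance between driver_b and block_hole0 below 0.006 m or horizontal distance between driver_b and block_hole1 below 0.006 m or horizontal distance between driver_b and block_hole2 below 0.006 m) and height (world z) of driver_b below 0.017 m and angle between driver_b's own z axis and vertical below 0.07 rad)) or ((horizontal distance between bracket_q and mat below 0.12 m and z of driver_a in the frame of nut_q_seat below 0.0025 m and horizontal distance between driver_a and nut_q_seat below 0.003 m and angle between driver_a's own z axis and vertical below 0.07 rad) and contact force between the fingers and driver_a above 3 N and value of joint nut_q between 0.35 and 1.2 rad and velocity of joint nut_q below 0.1 rad/s and ((horizontal distance between driver_b and block_hole0 below 0.006 m or horizontal distance between driver_b and block_hole1 below 0.006 m or horizontal distance between driver_b and block_hole2 below 0.006 m) and height (world z) of driver_b below 0.017 m and angle between driver_b's own z axis and vertical below 0.07 rad) and ((horizontal distance between driver_c and block_hole0 below 0.006 m or horizontal distance between driver_c and block_hole1 below 0.006 m or horizontal distance between driver_c and block_hole2 below 0.006 m) and height (world z) of driver_c below 0.017 m and angle between driver_c's own z axis and vertical below 0.07 rad)) or ((horizontal distance between bracket_q and mat below 0.12 m and z of driver_b in the frame of nut_q_seat below 0.0025 m and horizontal distance between driver_b and nut_q_seat below 0.003 m and angle between driver_b's own z axis and vertical below 0.07 rad) and contact force between the fingers and driver_b above 3 N and value of joint nut_q between 0.35 and 1.2 rad and velocity of joint nut_q below 0.1 rad/s and ((horizontal distance between driver_a and block_hole0 below 0.006 m or horizontal distance between driver_a and block_hole1 below 0.006 m or horizontal distance between driver_a and block_hole2 below 0.006 m) and height (world z) of driver_a below 0.017 m and angle between driver_a's own z axis and vertical below 0.07 rad) and ((horizontal distance between driver_c and block_hole0 below 0.006 m or horizontal distance between driver_c and block_hole1 below 0.006 m or horizontal distance between driver_c and block_hole2 below 0.006 m) and height (world z) of driver_c below 0.017 m and angle between driver_c's own z axis and vertical below 0.07 rad)) or ((horizontal distance between bracket_q and mat below 0.12 m and z of driver_c in the frame of nut_q_seat below 0.0025 m and horizontal distance between driver_c and nut_q_seat below 0.003 m and angle between driver_c's own z axis and vertical below 0.07 rad) and contact force between the fingers and driver_c above 3 N and value of joint nut_q between 0.35 and 1.2 rad and velocity of joint nut_q below 0.1 rad/s and ((horizontal distance between driver_a and block_hole0 below 0.006 m or horizontal distance between driver_a and block_hole1 below 0.006 m or horizontal distance between driver_a and block_hole2 below 0.006 m) and height (world z) of driver_a below 0.017 m and angle between driver_a's own z axis and vertical below 0.07 rad) and ((horizontal distance between driver_b and block_hole0 below 0.006 m or horizontal distance between driver_b and block_hole1 below 0.006 m or horizontal distance between driver_b and block_hole2 below 0.006 m) and height (world z) of driver_b below 0.017 m and angle between driver_b's own z axis and vertical below 0.07 rad)))); the arm keeps its last pose, push and grip.
It fails at once if the nut of the bracket that is not on the mat is turned ((not (horizontal distance between bracket_p and mat below 0.12 m) and (value of joint nut_p above 0.15 rad or value of joint nut_p below -0.15 rad)) or (not (horizontal distance between bracket_q and mat below 0.12 m) and (value of joint nut_q above 0.15 rad or value of joint nut_q below -0.15 rad))).
It fails at once if a bystander is pushed more than 25 mm (distance of any of trough_compass, thermometer_holder, compass_lid from where it was at the start of the episode above 0.025 m).
It also fails if it takes over 72 s, if anything falls off the work surface, if the arm or the gripper's body presses on something with over 40 N, if the wrist force passes 120 N, or if a joint passes its speed limit or range.

### The arm

A 7-joint arm with a two-finger parallel gripper is mounted at the origin on the work surface. World frame = base frame: x ahead of the robot, y to its left, z up, the work surface at z = 0. Lengths are in m, angles in rad, forces in N, time in s.
With the tool pointing down it reaches from about 0.4 to 0.875 m from the base axis. Payload 6.5 kg.
Tool frame: the origin (TCP) lies at the very end of the fingers, on their centre line; the grasp point (between the pads) lies 19 mm behind it; x points along the fingers, y is the direction in which the jaws open and shut, and the axes are right-handed (so a half turn about x gives the same grasp; the last joint's range is limited). The gripper opens to 85 mm and grips with 20 to 120 N. Pads are 22 mm wide; open, the fingers measure 114 mm over their backs; the gripper's body (76 mm by 85 mm) begins 54 mm behind the grasp point. The pads swing forward as they close: fully open they stand 13 mm farther back than shut.
Start: joints at [-1.409, 0.536, -0.004, 1.538, 0.003, 1.067, -0.071], TCP at [0.147, 0.633, 0.195] pointing down, gripper open.
Joint ranges: [-2.7, 2.7], [-0.37, 2.16], [-1.27, 1.26], [0.24, 2.4], [-1.31, 4.45], [0.19, 1.91], [-2.76, 2.76]. Speed limits (rad/s): [2.39, 2.39, 3.14, 3.14, 3.14, 3.14, 3.14].

### API

Orientations are given as [roll, pitch, yaw] about the fixed x, y, z axes, in that order (R = Rz(yaw) Ry(pitch) Rx(roll)).
In Python, from station import env gives the robot as it stands.
- The arm moves only by the tool carry_out, never from a script. Its argument "targets" is a list of rows, each a list of 3 entries, a list of its own where there are three numbers: the shift along the tool's x, y, z in m, then the turn about the tool's x in degrees, then the finger opening in m, from 0 to 0.0854. A call has 1 to 8 rows; each row is the pose to reach, as a shift and turn from the pose commanded when the call began, along the tool's axes at that moment; what a row does not reach only later rows make up. A row lasts 1/8 s, in which the tool goes at most 62.5 mm and 10.7 degrees, less where a joint would pass 70% of its speed; a pose out of reach is approached as far as the arm can. A call with a gripper value outside its range is refused whole. The fingers move at their own pace and stop on an object; "grip_force" is the grip in N (left out, the last holds). Time passes only in rows, so rows that repeat a pose let the fingers close. It gives the time, the measured TCP pose, the force and the opening at its end, in the units of the state.
- env.sense(): the state, without advancing time (a new reading comes with each control period).
- env.read_camera(name): name is "side" or "top"; returns a dict with "image" (420x560x3 uint8, blue, green, red), "z_map" (420x560 float32, m along the optical axis (not along the pixel's ray), 0 where there is no reading), "intrinsics" (3x3 intrinsics, pixels), "k1" (the pictures are not rectified: a ray, as slopes to the right and down, at radius r is drawn at 1 + k1 r^2 times it, then the intrinsics apply), "cam_to_world" (4x4, takes a point from camera to world coordinates). Camera axes: x right, y down, z forward; pixel columns grow to the right and rows downward; lengths in m; the calibration is good to about 2 mm. A picture is of the moment at which its call begins.
- env.hand_in(): hands the job in, once; it reports no verdict.
Trained networks look in a picture, given as the dict that the camera call returned (one of the last four; its "shot" number tells which), for a name from the list of things; names that differ only in an ending like _2 or _b are one class to them, and where a whole thing is asked for, a point or a joint stands for the part that bears it (a point fixed in the world has none). Each returns a list of dicts, best first, with "score" (0 to 1); they miss things now and then, are a little off and sometimes report something else, mostly with a low value. They report only what shows in the picture. A call takes as long as a camera call. They do not tell look-alikes from the thing itself.
- env.trace(query, picture): "region" (420x560 bool, what is visible of it) and "location" ([column, row] in pixels, amid what is visible of it).
The state is a dict: "t": time; "joint_positions": joint angles; "joint_velocities": joint speeds; "effort": joint torques, N m; "tool_pos": TCP position; "tool_rot": TCP orientation; "force": force on the tool from outside, world axes, zero at the start; "wrist_torque": the same for the moment, N m; "opening": finger opening in m.
Only numpy, scipy, OpenCV 4.12 (cv2) and the standard library are available. Lean on these libraries where they do the work, as an engineer would, in place of code of your own. Each camera call takes 0.05 s, during which the arm holds its last target. There are 200 camera calls.

## Working session

There is one attempt and no reset: what is moved stays moved. The work goes in short steps, Python scripts to look and compute and a tool call to move; the robot and the scene stay as the last step left them, time stands still between calls to the robot, and variables do not carry over. Pictures are saved under pics/ and viewed, on a budget of 10 in all, crops included, one or two more only if the job needs it, and the job is handed in when it is done.

Besides the shell and the picture viewer there is one more tool, called as a command line: name --argument value ..., lists and objects as JSON in quotes. carry_out: Moves the arm, as the interface text tells. Its arguments: {"type":"object","properties":{"targets":{"type":"array","items":{"type":"array"}},"grip_force":{"type":"number"}},"required":["targets"]}

```bash
ls; mkdir -p pics
cat > h.py <<'E'
import numpy as np, cv2
from station import env
def pts(p):
    K=np.array(p["intrinsics"]);k=p["k1"];z=p["z_map"]
    v,u=np.mgrid[0:420,0:560]
    xd=(u-K[0,2])/K[0,0];yd=(v-K[1,2])/K[1,1]
    x,y=xd.copy(),yd.copy()
    for _ in range(20):
        s=1+k*(x*x+y*y);x=xd/s;y=yd/s
    P=np.stack([x*z,y*z,z],-1);T=np.array(p["cam_to_world"])
    W=P@T[:3,:3].T+T[:3,3];W[z==0]=np.nan
    return W
E
python3 - <<'E'
from h import *
s=env.sense();print({k:np.round(v,3) for k,v in s.items()})
for n in("top","side"):
    p=env.read_camera(n);cv2.imwrite(f"pics/{n}0.png",p["image"]);W=pts(p)
    np.save(n+"W.npy",W);np.save(n+"I.npy",p["image"])
    print(n,np.round(np.array(p["cam_to_world"]),3).tolist(),p["k1"],np.round(p["intrinsics"],1).tolist())
    for q in("mat","bracket_p","bracket_q","nut_p_seat","nut_q_seat","driver_a","block"):
        for d in env.trace(q,p)[:5]:
            m=d["region"]; print(q,round(d["score"],2),np.round(d["location"]),m.sum(),np.round(np.nanmedian(W[m],0),3),"zmax",np.round(np.nanpercentile(W[m][:,2],98),3))
E
```

```text
pics
{'t': np.float64(0.0), 'joint_positions': array([-1.409,  0.537, -0.004,  1.539,  0.003,  1.067, -0.071]), 'joint_velocities': array([ 0.001, -0.   ,  0.   ,  0.001,  0.001, -0.001,  0.001]), 'effort': array([-1.0000e-03, -5.8339e+01,  1.0480e+00, -2.5911e+01,  1.2000e-02,
        9.0000e-03, -0.0000e+00]), 'tool_pos': array([0.147, 0.633, 0.194]), 'tool_rot': array([-1.506,  1.569, -1.734]), 'force': array([0.101, 0.724, 0.182]), 'wrist_torque': array([-0.034, -0.03 , -0.007]), 'opening': np.float64(0.085)}
top [[0.023, -0.981, 0.194, 0.367], [-1.0, -0.026, -0.013, 0.028], [0.018, -0.194, -0.981, 1.232], [0.0, 0.0, 0.0, 1.0]] 0.03601182206595259 [[387.8, 0.0, 277.1], [0.0, 387.8, 204.9], [0.0, 0.0, 1.0]]
mat 0.63 [233. 269.] 2625 [0.434 0.147 0.003] zmax 0.008
bracket_p 0.87 [282. 155.] 2010 [ 0.767 -0.01   0.019] zmax 0.041
bracket_p 0.84 [229. 253.] 2352 [0.451 0.156 0.019] zmax 0.045
bracket_p 0.15 [144. 261.] 449 [0.42  0.431 0.005] zmax 0.012
bracket_q 0.87 [282. 155.] 2010 [ 0.767 -0.01   0.019] zmax 0.041
bracket_q 0.84 [229. 253.] 2352 [0.451 0.156 0.019] zmax 0.045
bra
[... 892 characters left out ...]
43
bracket_q 0.8 [346. 211.] 1967 [ 0.761 -0.034  0.016] zmax 0.038
bracket_q 0.63 [219. 216.] 1934 [0.446 0.122 0.016] zmax 0.043
nut_p_seat 0.57 [361. 312.] 576 [ 0.566 -0.367  0.079] zmax 0.11
nut_q_seat 0.21 [227. 235.] 1716 [0.423 0.101 0.   ] zmax 0.004
driver_a 0.84 [361. 310.] 579 [ 0.566 -0.367  0.08 ] zmax 0.11
driver_a 0.84 [275. 287.] 574 [ 0.447 -0.21   0.054] zmax 0.099
driver_a 0.8 [310. 269.] 439 [ 0.543 -0.211  0.076] zmax 0.11
driver_a 0.62 [261. 258.] 509 [ 0.459 -0.12   0.057] zmax 0.099
driver_a 0.56 [331. 287.] 507 [ 0.555 -0.288  0.081] zmax 0.112
block 0.56 [336. 312.] 2729 [ 0.542 -0.312  0.043] zmax 0.048
block 0.56 [390. 278.] 1216 [ 0.728 -0.29   0.006] zmax 0.029
```

Run:
```python
from h import *
I=np.load("topI.npy");c=I[60:330,120:460];cv2.imwrite("pics/topc.png",cv2.resize(c,(755,600),interpolation=2))
I=np.load("sideI.npy");c=I[120:400,120:460];cv2.imwrite("pics/sidec.png",cv2.resize(c,(728,600),interpolation=2))
```

```text
(no output)
```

View pics/topc.png

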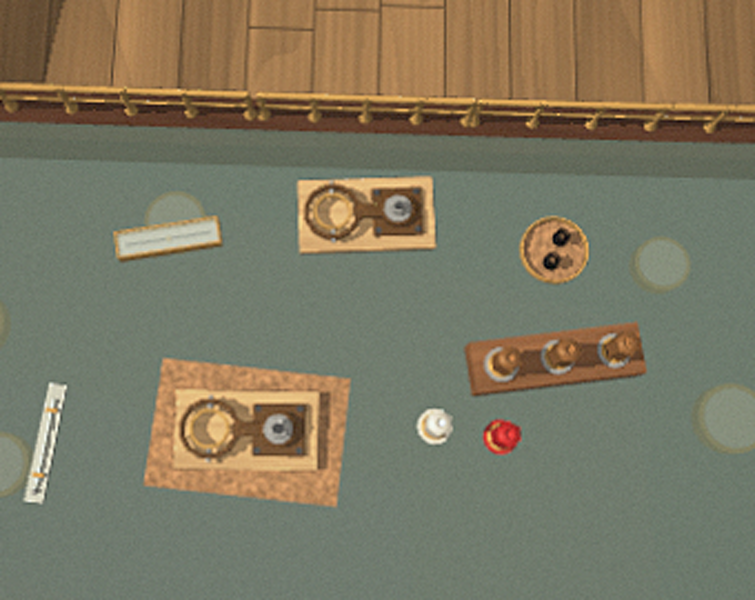

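View pics/sidec.png

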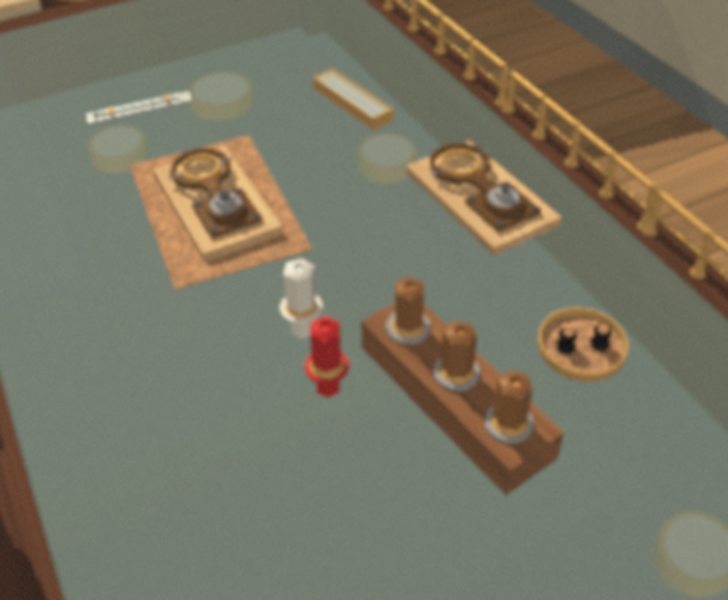

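Run:
```python
from h import *
rows=[]
for n in("top","side"):
    W=np.load(n+"W.npy");I=np.load(n+"I.npy");X,Y,Z=W[...,0],W[...,1],W[...,2]
    def sel(c,r,z0,z1): return (np.hypot(X-c[0],Y-c[1])<r)&(Z>z0)&(Z<z1)
    m=sel((.555,-.27),.16,.041,.049); r=cv2.minAreaRect(W[m][:,:2].astype(np.float32)*1000);print(n,"block",m.sum(),np.round(r[0],1),np.round(r[1],1),round(r[2],1),"z",np.nanmedian(Z[m]).round(4))
    for c in((.545,-.196),(.558,-.275),(.569,-.355)):
        m=sel(c,.05,.103,.125);q=W[m];m2=sel(c,.05,.058,.108);m3=sel(c,.045,.046,.054)
        print(" drv",m.sum(),np.round(q.mean(0),4),"minmax mid",np.round((q.min(0)+q.max(0))/2,4),np.round(np.ptp(q,axis=0),3),"flange",m3.sum(),np.round(cv2.minEnclosingCircle(W[m3][:,:2].astype(np.float32)*1000),1) if 0 else np.round((W[m3].min(0)+W[m3].max(0))/2,4))
    for nm,c in(("mat",(.45,.10)),("other",(.767,-.07))):
        m=sel(c,.09,.042,.07);q=W[m];i=np.argwhere(m);print(" nut",nm,m.sum(),np.round(np.median(q,0),4),np.round((q.min(0)+q.max(0))/2,4),np.round(np.ptp(q,axis=0),4),i.mean(0).round(1))
        m=sel(c,.2,.013,.021) if nm=="mat" else sel(c,.2,.011,.019); r=cv2.minAreaRect(W[m][:,:2].astype(np.float32)*1000);print("  board",np.round(r[0],1),np.round(r[1],1),round(r[2],1))
        a=i.mean(0).round().astype(int);h=14
        rows.append(cv2.resize(I[a[0]-h:a[0]+h,a[1]-h:a[1]+h],(392,296),interpolation=2))
cv2.imwrite("pics/nuts.png",np.vstack([np.hstack(rows[:2]),np.hstack(rows[2:])]))
```

```text
top block 1076 [ 518.8 -285.8] [159.9 240.3] 8.7 z 0.0455
 drv 92 [ 0.5491 -0.2002  0.11  ] minmax mid [ 0.55   -0.2002  0.1097] [0.031 0.029 0.011] flange 213 [ 0.5485 -0.199   0.05  ]
 drv 93 [ 0.5619 -0.278   0.1095] minmax mid [ 0.5616 -0.2787  0.1096] [0.029 0.033 0.013] flange 235 [ 0.5601 -0.2749  0.0498]
 drv 95 [ 0.5727 -0.3564  0.1093] minmax mid [ 0.5734 -0.3574  0.1093] [0.033 0.034 0.012] flange 232 [ 0.5714 -0.3542  0.0499]
 nut mat 55 [0.4531 0.1057 0.0489] [0.4551 0.1061 0.0505] [0.0278 0.0241 0.0142] [251.9 245.1]
  board [452.1 152.6] [111.7 201.7] 1.5
 nut other 35 [ 0.7748 -0.0539  0.0481] [ 0.7721 -0.0528  0.0491] [0.0285 0.029  0.0142] [152.3 299.3]
  board [819.1 -91.3] [361.5 232.5] 86.9
side block 1759 [ 541.6 -288.6] [146.3 247.4] 20.0 z 0.0444
 drv 112 [ 0.5475 -0.2033  0.1071] minmax mid [ 0.5477 -0.2015  0.1073] [0.031 0.031 0.009] flange 196 [ 0.5467 -0.2089  0.05  ]
 drv 152 [ 0.5598 -0.2808  0.1081] minmax mid [ 0.562  -0.2782  0.1087] [0.032 0.033 0.011] flange 211 [ 0.557  -0.2704  0.05  ]
 drv 171 [ 0.5719 -0.3605  0.1074] minmax mid [ 0.5736 -0.3588  0.1073] [0.032 0.033 0.009] flange 207 [ 0.5693 -0.3559  0.0499]
 nut mat 51 [0.4525 0.1039 0.0449] [0.4533 0.1051 0.0468] [0.0247 0.0275 0.0095] [212.1 224.8]
  board [452.8 148.3] [110.7 202.2] 0.8
 nut other 32 [ 0.7726 -0.0573  0.0454] [ 0.7745 -0.0576  0.0474] [0.0199 0.0167 0.0105] [209.2 354.7]
  board [819.7 -90.4] [364.6 234. ] 86.5
```

View pics/nuts.png

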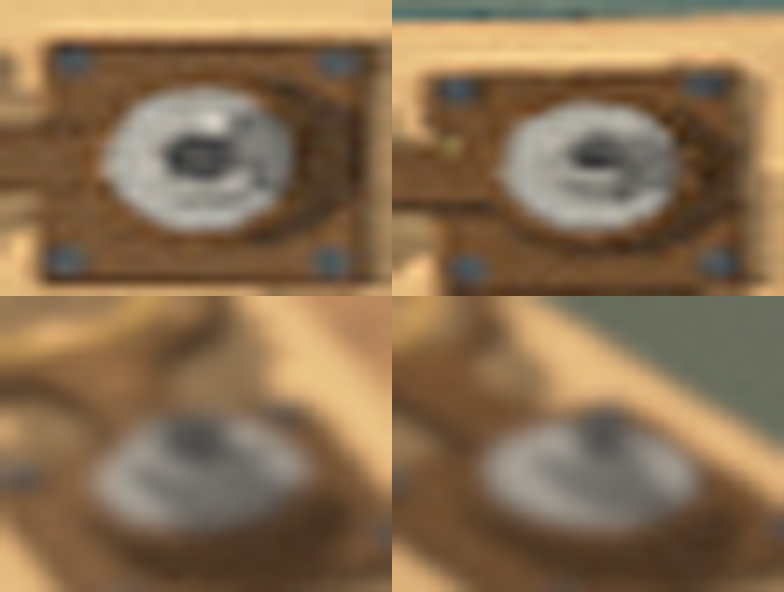

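```bash
cat >> h.py <<'E'
from scipy.spatial.transform import Rotation as Ro
from scipy.optimize import least_squares
def toolR(s): return Ro.from_euler("xyz",s["tool_rot"]).as_matrix()
def hexfit(P,a,c0,fixr=True):
    # side-face points P(xy), apothem a -> centre, yaw mod 60
    best=None
    for y0 in range(0,60,6):
        def f(v):
            k=np.radians(v[2]*10+60*np.arange(6));n=np.stack([np.cos(k),np.sin(k)])
            return ((P-v[:2]*.001-c0)@n).max(1)*1000-a*1000
        r=least_squares(f,[0,0,y0/10],loss="soft_l1",f_scale=1.)
        if best is None or r.cost<best.cost:best=r
    return np.round(c0*1000+best.x[:2],1),round(best.x[2]*10%60,1),round(best.cost/len(P),3)
E
python3 - <<'E'
from h import *
s=env.sense();print(np.round(toolR(s),3).tolist())
Ws={n:np.load(n+"W.npy") for n in("top","side")}
for nm,W in list(Ws.items())+[("both",np.concatenate(list(Ws.values())))]:
    X,Y,Z=W[...,0],W[...,1],W[...,2]
    for c,r,z0,z1,a in((( .5485,-.2015),.022,.060,.104,.015),((.561,-.279),.022,.06,.104,.015),((.573,-.358),.022,.06,.104,.015),((.4533,.1052),.0165,.0405,.0475,.012),((.774,-.0555),.0165,.0385,.0455,.0095)):
        m=(np.hypot(X-c[0],Y-c[1])<r)&(Z>z0)&(Z<z1);print(nm,m.sum(),*hexfit(W[m][:,:2],a,np.array(c)))
E
```

```text
[[0.0, 0.226, 0.974], [0.0, 0.974, -0.226], [-1.0, 0.0, 0.0]]
top 34 [ 549.9 -201. ] 31.4 0.073
top 50 [ 562.5 -279.1] 56.4 0.11
top 53 [ 573.6 -357.8] 41.8 0.209
top 16 [456.4 105.1] 20.2 1.045
top 22 [774.7 -56.5] 34.8 2.277
side 171 [ 548. -200.] 32.3 0.411
side 214 [ 561.7 -278.4] 55.9 0.276
side 224 [ 573.6 -358.4] 42.3 0.249
side 39 [453.5 108.2] 21.1 2.22
side 24 [774.8 -53.7] 46.7 1.475
both 205 [ 548.5 -200.5] 32.1 0.443
both 264 [ 561.9 -278.6] 55.7 0.28
both 277 [ 573.6 -358.3] 42.1 0.252
both 55 [453.8 107. ] 8.7 1.991
both 46 [774.8 -54.7] 43.9 1.988
```

carry_out --targets '[[[0,-0.298,0.411],0,0.06],[[0,-0.298,0.411],0,0.06],[[0,-0.298,0.411],0,0.06],[[0,-0.298,0.411],-5,0.06],[[0,-0.298,0.411],-10,0.06],[[0,-0.298,0.411],-15,0.06],[[0,-0.298,0.411],-15,0.06],[[0,-0.298,0.411],-15,0.06]]'

```text
t: 1.8
tool_pos: [0.4762, 0.2544, 0.1957]
tool_rot: [0.689, 1.57, 0.723]
force: [0.7, 0.2, 1.1]
opening: 0.06
```

carry_out --targets '[[[0,-0.4528,0.0533],0,0.055],[[0,-0.4528,0.0533],0,0.055],[[0,-0.4528,0.0533],0,0.055],[[0,-0.4528,0.0533],0,0.055],[[0,-0.4528,0.0533],0,0.055],[[0,-0.4528,0.0533],0,0.055],[[0,-0.4528,0.0533],0,0.055],[[0,-0.4528,0.0533],0,0.055]]'

```text
t: 2.8
tool_pos: [0.543, -0.2002, 0.1956]
tool_rot: [-1.416, 1.568, -1.388]
force: [0.5, 0.1, -0.2]
opening: 0.0552
```

```bash
cat >> h.py <<'E'
def go(x,y,z,yaw=None):
    s=env.sense();R=toolR(s);p=s["tool_pos"];a=np.degrees(np.arctan2(R[1,1],R[0,1]))
    d=R.T@(np.array([x,y,z])-p);t=0 if yaw is None else (a-yaw+90)%180-90
    print("t",round(s["t"],2),"pos",np.round(p,4),"yaw",round(a,2),"shift",np.round(d,4),"turn",round(t,1),"F",np.round(s["force"],1),"open",round(s["opening"],4))
E
python3 -c "
from h import *
go(.5487,-.2007,.064,92)"
```

```text
t 2.8 pos [ 0.543  -0.2002  0.1956] yaw 91.59 shift [ 0.1316 -0.0004  0.0056] turn -0.4 F [ 0.5  0.1 -0.2] open 0.0552
```

carry_out --targets '[[[0,0,0],0,0.055]]'

```text
t: 2.92
tool_pos: [0.5433, -0.1957, 0.1952]
tool_rot: [-2.568, 1.571, -2.536]
force: [-0.3, 1.6, 0.9]
opening: 0.0552
```

```bash
python3 -c "
from h import *
go(.5487,-.2007,.064,92)"
```

```text
t 2.92 pos [ 0.5433 -0.1957  0.1952] yaw 91.82 shift [ 0.1312 -0.0051  0.0052] turn -0.2 F [-0.3  1.6  0.9] open 0.0552
```

carry_out --targets '[[[0.04,-0.005,0.0052],0,0.055],[[0.08,-0.005,0.0052],0,0.055],[[0.11,-0.005,0.0052],0,0.055],[[0.131,-0.005,0.0052],0,0.055],[[0.131,-0.005,0.0052],0,0.055]]'

```text
t: 3.55
tool_pos: [0.5479, -0.1962, 0.0629]
tool_rot: [2.454, 1.567, 2.491]
force: [-0.2, 0.4, 0.8]
opening: 0.0553
```

```bash
python3 -c "
from h import *
go(.5487,-.2007,.064,92)"
```

```text
t 3.55 pos [ 0.5479 -0.1962  0.0629] yaw 92.14 shift [-0.0011 -0.0045  0.0006] turn 0.1 F [-0.2  0.4  0.8] open 0.0553
```

carry_out --targets '[[[0,0,0],0,0.055]]'

```text
t: 3.68
tool_pos: [0.5498, -0.1984, 0.0652]
tool_rot: [0.282, 1.569, 0.318]
force: [0.6, -0.4, 0.1]
opening: 0.0553
```

```bash
python3 -c "
from h import *
go(.5487,-.2007,.064,92)
p=env.read_camera('top')
go(.5487,-.2007,.064,92)
"
```

```text
t 3.67 pos [ 0.5498 -0.1984  0.0652] yaw 92.05 shift [ 0.0012 -0.0023 -0.0012] turn 0.0 F [ 0.6 -0.4  0.1] open 0.0553
t 3.73 pos [ 0.55   -0.1989  0.0655] yaw 92.02 shift [ 0.0015 -0.0018 -0.0013] turn 0.0 F [ 0.7 -0.2  0. ] open 0.0552
```

carry_out --targets '[[[0.001,-0.0018,-0.001],0,0.055],[[0.001,-0.0018,-0.001],0,0.02],[[0.001,-0.0018,-0.001],0,0.02],[[0.001,-0.0018,-0.001],0,0.02],[[0.001,-0.0018,-0.001],0,0.02]]' --grip_force 60

```text
t: 4.35
tool_pos: [0.5484, -0.2015, 0.064]
tool_rot: [0.142, 1.57, 0.176]
force: [-1.9, 1.6, 5.7]
opening: 0.0277
```

```bash
python3 -c "
from h import *
go(.5487,-.2007,.064,92)
"
```

```text
t 4.35 pos [ 0.5484 -0.2015  0.064 ] yaw 91.94 shift [-0.      0.0007  0.0004] turn -0.1 F [-1.9  1.6  5.7] open 0.0277
```

carry_out --targets '[[[-0.02,0,0],0,0.02],[[-0.06,0,0],0,0.02],[[-0.1,0,0],0,0.02],[[-0.125,0,0],0,0.02],[[-0.125,0,0],0,0.02],[[-0.125,0,0],0,0.02]]'

```text
t: 5.1
tool_pos: [0.5469, -0.2011, 0.1867]
tool_rot: [2.809, 1.568, 2.843]
force: [-0.1, 0.9, -3.1]
opening: 0.028
```

```bash
cat >> h.py <<'E'
def held(save=None):
    """profile of the held driver: nose width & centre, in both cameras"""
    s=env.sense();t=s["tool_pos"];R=toolR(s)
    for n in("top","side"):
        p=env.read_camera(n);W=pts(p);d=(W-t)@R   # x down from TCP
        near=np.hypot(d[...,1],d[...,2])<.04
        for nm,a,b in(("nose",.027,.053),("flange",.012,.024),("handle",-.003,.010)):
            m=near&(d[...,0]>a)&(d[...,0]<b)
            if m.sum()<8: continue
            q=W[m]; right=np.array(p["cam_to_world"])[:3,0];lat=(q-t)@right
            print(n,nm,m.sum(),"lateral %.1f..%.1f mm w=%.1f"%(*np.percentile(lat,[2,98])*1000,np.ptp(np.percentile(lat,[1,99]))*1000),"ymm",np.round(np.percentile(d[m][:,1],[2,98])*1000,1),"zmm",np.round(np.percentile(d[m][:,2],[2,98])*1000,1),"low",round(d[m][:,0].max(),4))
            if nm=="nose": np.save("nose_%s.npy"%n,d[m])
        if save:
            K=np.array(p["intrinsics"]);T=np.array(p["cam_to_world"]);c=T[:3,:3].T@(t-T[:3,3]);u,v=(K[:2,:2]@(c[:2]/c[2])+K[:2,2]).astype(int)
            cv2.imwrite(f"pics/{save}_{n}.png",cv2.resize(p["image"][max(v-40,0):v+50,max(u-50,0):u+50],None,fx=5,fy=5,interpolation=2))
E
python3 -c "
from h import *
go(.5487,-.2007,.19,92);held('h1')
"
```

```text
t 5.1 pos [ 0.5469 -0.2011  0.1867] yaw 91.95 shift [-0.0033  0.0003  0.0018] turn -0.0 F [-0.1  0.9 -3.1] open 0.028
top flange 46 lateral -23.5..20.6 mm w=44.2 ymm [-20.8  23.3] zmm [-21.1   4.2] low 0.0168
top handle 18 lateral -22.2..15.1 mm w=39.2 ymm [-15.2  22. ] zmm [-18.9   2.3] low 0.01
side nose 76 lateral -10.6..10.7 mm w=21.6 ymm [-12.9  11. ] zmm [-12.3   5.6] low 0.0529
side flange 151 lateral -20.5..22.0 mm w=43.0 ymm [-22.5  19.1] zmm [-21.4  21.2] low 0.0218
side handle 53 lateral -12.8..14.7 mm w=27.5 ymm [-16.4  -0.6] zmm [-15.3   8.3] low 0.0095
```

View pics/h1_side.png

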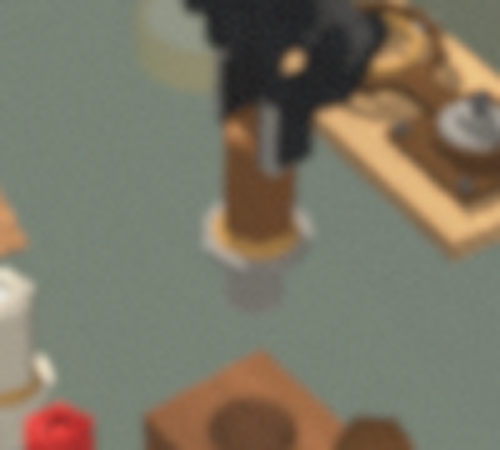

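```bash
python3 -c "
from h import *
d=np.load('nose_side.npy')
for a in (.0095,.0125,.015):
    def f(v):
        k=np.radians(60*np.arange(6));n=np.stack([np.cos(k),np.sin(k)])
        return ((d[:,1:]*1000-v)@n).max(1)-a*1000
    r=least_squares(f,[0,0],loss='soft_l1');print(a,r.x,r.cost/len(d),np.abs(f(r.x)).mean())
"
```

```text
0.0095 [-1.236477   -0.83723216] 0.4158416619533112 0.8247624359993371
0.0125 [1.58804696 1.38640517] 0.34040375100284126 0.7545363380759709
0.015 [4.09154847 2.90566946] 0.44858371601557717 0.895196688358392
```

carry_out --targets '[[[0.04,0,0.001],0,0.02],[[0.08,0,0.001],0,0.02],[[0.08,0,0.001],0,0.02]]'

```text
t: 5.58
tool_pos: [0.5455, -0.2002, 0.1046]
tool_rot: [2.845, 1.562, 2.879]
force: [-0.4, -0.1, -2.7]
opening: 0.0276
```

```bash
python3 -c "
from h import *
go(.5484,-.2015,.064,92)
"
```

```text
t 5.58 pos [ 0.5455 -0.2002  0.1046] yaw 91.96 shift [ 0.0406 -0.0015  0.0032] turn -0.0 F [-0.4 -0.1 -2.7] open 0.0276
```

carry_out --targets '[[[0.02,-0.001,0.0025],0,0.02],[[0.035,-0.001,0.0025],0,0.02],[[0.041,-0.001,0.0025],0,0.02],[[0.041,-0.001,0.0025],0,0.02]]'

```text
t: 6.08
tool_pos: [0.5514, -0.2024, 0.0671]
tool_rot: [2.882, 1.57, 2.916]
force: [0.5, -0.1, -2.4]
opening: 0.0278
```

```bash
python3 -c "
from h import *
go(.5484,-.2015,.064,92)
"
```

```text
t 6.08 pos [ 0.5514 -0.2024  0.0671] yaw 91.95 shift [ 0.0031  0.001  -0.0029] turn -0.1 F [ 0.5 -0.1 -2.4] open 0.0278
```

carry_out --targets '[[[0.003,0.0005,-0.0015],0,0.02],[[0.004,0.0005,-0.0015],0,0.02],[[0.004,0.0005,-0.0015],0,0.055],[[0.004,0.0005,-0.0015],0,0.055],[[0.004,0.0005,-0.0015],0,0.055]]'

```text
t: 6.7
tool_pos: [0.5502, -0.202, 0.0635]
tool_rot: [-0.422, 1.57, -0.388]
force: [-0.1, -0.2, -0.0]
opening: 0.055
```

```bash
python3 -c "
from h import *
go(.562,-.2785,.195,116)
"
```

```text
t 6.7 pos [ 0.5502 -0.202   0.0635] yaw 91.95 shift [-0.1315 -0.0768  0.0093] turn -24.1 F [-0.1 -0.2 -0. ] open 0.055
```

carry_out --targets '[[[-0.04,0,0],0,0.055],[[-0.08,0,0],0,0.055],[[-0.08,-0.04,0.005],-8,0.055],[[-0.08,-0.0768,0.0093],-16,0.055],[[-0.08,-0.0768,0.0093],-24,0.055],[[-0.08,-0.0768,0.0093],-24,0.055],[[-0.06,-0.0768,0.0093],-24,0.055],[[-0.06,-0.0768,0.0093],-24,0.055]]'

```text
t: 7.7
tool_pos: [0.5609, -0.2769, 0.122]
tool_rot: [2.182, 1.568, 2.634]
force: [-0.1, 0.1, 0.4]
opening: 0.0551
```

```bash
python3 -c "
from h import *
go(.562,-.2785,.064,116)
"
```

```text
t 7.7 pos [ 0.5609 -0.2769  0.122 ] yaw 115.88 shift [ 0.058  -0.0021  0.0004] turn -0.1 F [-0.1  0.1  0.4] open 0.0551
```

carry_out --targets '[[[0.03,-0.001,0.0004],0,0.055],[[0.058,-0.001,0.0004],0,0.055],[[0.058,-0.001,0.0004],0,0.055],[[0.058,-0.001,0.0004],0,0.02],[[0.058,-0.001,0.0004],0,0.02],[[0.058,-0.001,0.0004],0,0.02],[[0.058,-0.001,0.0004],0,0.02]]'

```text
t: 8.57
tool_pos: [0.5639, -0.2791, 0.0673]
tool_rot: [-0.615, 1.568, -0.162]
force: [-1.3, 2.0, 8.0]
opening: 0.0274
```

```bash
python3 -c "
from h import *
go(.562,-.2785,.064,116)
"
```

```text
t 8.57 pos [ 0.5639 -0.2791  0.0673] yaw 115.95 shift [ 0.0033  0.0014 -0.0014] turn -0.1 F [-1.3  2.   8. ] open 0.0274
```

carry_out --targets '[[[-0.02,0,0],0,0.02],[[-0.06,0,0],0,0.02],[[-0.1,0,0],0,0.02],[[-0.125,0,0],0,0.02],[[-0.125,0,0],0,0.02],[[-0.125,0,0],0,0.02]]'

```text
t: 9.32
tool_pos: [0.5619, -0.2787, 0.1895]
tool_rot: [2.272, 1.569, 2.725]
force: [0.6, 0.2, -3.9]
opening: 0.027
```

```bash
python3 -c "
from h import *
go(.562,-.2785,.19,116);held('h2')
"
```

```text
t 9.32 pos [ 0.5619 -0.2787  0.1895] yaw 115.95 shift [-0.0005  0.0002  0.0002] turn -0.1 F [ 0.6  0.2 -3.9] open 0.027
top nose 8 lateral -18.4..-4.7 mm w=14.3 ymm [10.5 17.9] zmm [-13.8   6.3] low 0.0525
top flange 59 lateral -23.5..17.0 mm w=41.2 ymm [-9.6 23.8] zmm [-23.4  16.3] low 0.021
side nose 105 lateral -18.6..14.3 mm w=33.3 ymm [-13.   15.4] zmm [-19.1   6.2] low 0.0521
side flange 174 lateral -24.5..19.6 mm w=44.8 ymm [-21.2  23.5] zmm [-25.4  13.1] low 0.0237
side handle 82 lateral -19.2..14.3 mm w=34.1 ymm [-14.3  15.2] zmm [-19.6   5. ] low 0.0099
```

View pics/h2_side.png

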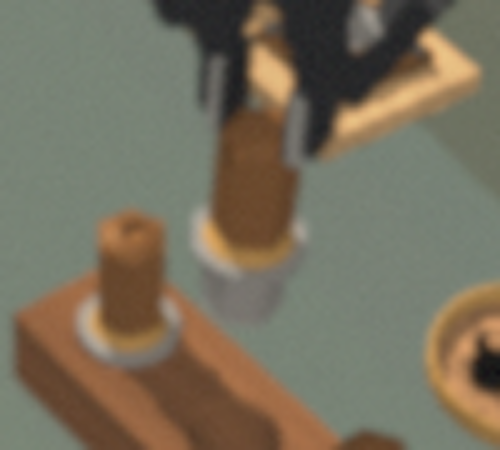

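```bash
cat >> h.py <<'E'
def heldfit():
    s=env.sense();t=s["tool_pos"];R=toolR(s)
    for n in("top","side"):
        p=env.read_camera(n);W=pts(p);d=(W-t)@R
        for nm,a,b,ap in(("nose",.028,.052,.015),("handle",-.006,.006,.015),("flangerim",.0135,.0195,.024)):
            m=(np.hypot(d[...,1],d[...,2])<.032)&(d[...,0]>a)&(d[...,0]<b)
            if m.sum()<12: continue
            q=d[m][:,1:]*1000
            k=np.radians(60*np.arange(6));N=np.stack([np.cos(k),np.sin(k)])
            if nm=="flangerim": f=lambda v:np.maximum(0,np.hypot(*(q-v).T)-24)+0.05*np.minimum(0,np.hypot(*(q-v).T)-24)
            else: f=lambda v:((q-v)@N).max(1)-ap*1000
            r=least_squares(f,[0,0],loss="soft_l1");print(n,nm,m.sum(),"offset tool y,z mm",np.round(r.x,1),"world",np.round(R[:2,1]*r.x[0]+R[:2,2]*r.x[1],1),round(r.cost/len(q),2))
E
python3 -c "
from h import *
heldfit();go(.4533,.1052,.19,80)
"
```

```text
top flangerim 51 offset tool y,z mm [ 1.5 -0.5] world [-1.1  1.1] 0.02
side nose 106 offset tool y,z mm [ 2.6 -1.2] world [-2.2  1.8] 0.28
side handle 74 offset tool y,z mm [ 0.6 -2.1] world [-2.1 -0.3] 0.26
side flangerim 146 offset tool y,z mm [ 0.8 -2.5] world [-2.6 -0.3] 0.04
t 9.53 pos [ 0.5619 -0.2787  0.189 ] yaw 115.95 shift [-0.0004  0.3928  0.0703] turn 35.9 F [-0.4 -0.5 -2.3] open 0.0272
```

carry_out --targets '[[[0,0.05,0.01],0,0.02],[[0,0.11,0.02],6,0.02],[[0,0.17,0.03],12,0.02],[[0,0.23,0.042],18,0.02],[[0,0.29,0.053],24,0.02],[[0,0.35,0.064],30,0.02],[[0,0.3914,0.0721],36,0.02],[[0,0.3914,0.0721],36,0.02]]'

```text
t: 10.52
tool_pos: [0.455, 0.1082, 0.1899]
tool_rot: [2.473, 1.569, 2.304]
force: [1.6, -0.7, -3.5]
opening: 0.0269
```

carry_out --targets '[[[0,0,0],0,0.02],[[0,0,0],0,0.02],[[0,0,0],0,0.02]]'

```text
t: 10.9
tool_pos: [0.4565, 0.1033, 0.1902]
tool_rot: [-1.71, 1.571, -1.888]
force: [-0.4, 0.5, -2.6]
opening: 0.0269
```

```bash
python3 -c "
from h import *
go(.4555,.1045,.12,80);heldfit()
"
```

```text
t 10.9 pos [0.4565 0.1033 0.1902] yaw 79.84 shift [ 0.0702  0.001  -0.0012] turn -0.2 F [-0.4  0.5 -2.6] open 0.0269
side nose 87 offset tool y,z mm [ 1.9 -0.2] world [0.1 1.9] 0.39
side handle 52 offset tool y,z mm [ 0.8 -0.3] world [-0.2  0.8] 0.68
side flangerim 86 offset tool y,z mm [ 0.5 -0.6] world [-0.5  0.6] 0.06
```

carry_out --targets '[[[0.03,0.0005,-0.002],0,0.02],[[0.06,0.0005,-0.002],0,0.02],[[0.078,0.0005,-0.002],0,0.02],[[0.08,0.0005,-0.002],0,0.02],[[0.08,0.0005,-0.002],0,0.02],[[0.08,0.0005,-0.002],0,0.02]]'

```text
t: 11.75
tool_pos: [0.4552, 0.1054, 0.1112]
tool_rot: [0.527, 1.569, 0.352]
force: [-0.5, -0.5, -2.4]
opening: 0.0272
```

```bash
python3 -c "
from h import *
go(.4545,.104,.10,80);heldfit()
"
```

```text
t 11.75 pos [0.4552 0.1054 0.1112] yaw 79.94 shift [ 0.0112 -0.0015 -0.0004] turn -0.1 F [-0.5 -0.5 -2.4] open 0.0272
side nose 73 offset tool y,z mm [ 1.7 -0.3] world [-0.   1.8] 0.57
side handle 47 offset tool y,z mm [ 0.8 -0.3] world [-0.1  0.8] 0.5
side flangerim 62 offset tool y,z mm [ 0.5 -0.6] world [-0.5  0.6] 0.05
```

Lower until contact and watch force and height.

carry_out --targets '[[[0.005,-0.001,-0.0004],0,0.02],[[0.01,-0.001,-0.0004],0,0.02],[[0.014,-0.001,-0.0004],0,0.02],[[0.014,-0.001,-0.0004],0,0.02]]'

```text
t: 12.35
tool_pos: [0.4535, 0.1042, 0.0959]
tool_rot: [-2.585, 1.57, -2.76]
force: [0.8, 0.3, -3.7]
opening: 0.0273
```

```bash
python3 -c "
from h import *
go(.4545,.104,.091,80)
"
```

```text
t 12.35 pos [0.4535 0.1042 0.0959] yaw 79.95 shift [ 0.0049 -0.0001  0.001 ] turn -0.1 F [ 0.8  0.3 -3.7] open 0.0273
```

carry_out --targets '[[[0.004,0,0],0,0.02],[[0.006,0,0],0,0.02],[[0.006,0,0],0,0.02]]'

```text
t: 12.72
tool_pos: [0.4554, 0.1047, 0.0918]
tool_rot: [0.491, 1.568, 0.316]
force: [-1.5, -1.5, 13.1]
opening: 0.0273
```

```bash
python3 -c "
from h import *
go(.4545,.104,.091,80);heldfit()
p=env.read_camera('side');cv2.imwrite('pics/fit.png',cv2.resize(p['image'][150:280,160:300],None,fx=4.2,fy=4.2,interpolation=2))
"
```

```text
t 12.72 pos [0.4554 0.1047 0.0918] yaw 79.94 shift [ 0.0008 -0.0008 -0.0008] turn -0.1 F [-1.5 -1.5 13.1] open 0.0273
side nose 74 offset tool y,z mm [ 0.5 -1.4] world [-1.3  0.7] 0.62
side handle 43 offset tool y,z mm [ 0.3 -1. ] world [-0.9  0.5] 0.52
side flangerim 72 offset tool y,z mm [-0.7 -2.4] world [-2.5 -0.3] 0.06
```

View pics/fit.png

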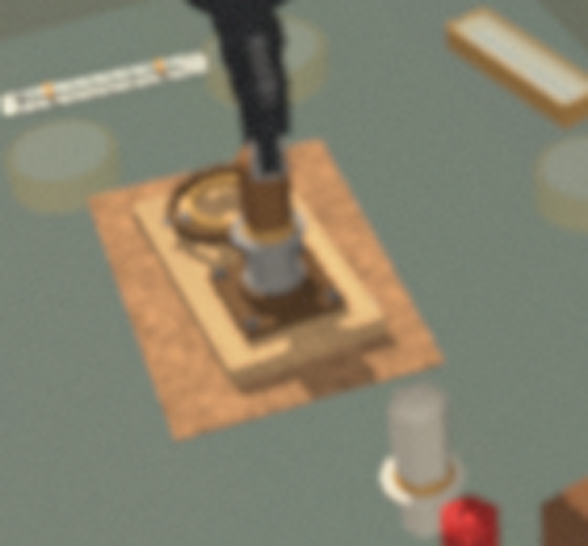

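carry_out --targets '[[[0,0,0],5,0.02],[[0,0,0],10,0.02],[[0,0,0],15,0.02],[[0,0,0],15,0.02]]' --grip_force 90

```text
t: 13.38
tool_pos: [0.4549, 0.1043, 0.0918]
tool_rot: [0.603, 1.569, 0.165]
force: [-3.3, -3.1, 16.2]
opening: 0.0259
```

```bash
cat >> h.py <<'E'
def flange():
    s=env.sense();t=s["tool_pos"]
    for n in("side","top"):
        W=pts(env.read_camera(n));m=(np.hypot(W[...,0]-t[0],W[...,1]-t[1])<.027)&(np.hypot(W[...,0]-t[0],W[...,1]-t[1])>.0185)&(W[...,2]>.055)&(W[...,2]<.1)
        print(n,m.sum(),"z pct",np.round(np.nanpercentile(W[m][:,2],[10,30,50,70,90]),4) if m.sum() else None)
    print("torque",np.round(s["wrist_torque"],3))
E
python3 -c "
from h import *
go(.4545,.104,.091,65);flange();heldfit()
"
```

```text
t 13.38 pos [0.4549 0.1043 0.0918] yaw 64.92 shift [ 0.0008 -0.0004 -0.0002] turn -0.1 F [-3.3 -3.1 16.2] open 0.0259
side 60 z pct [0.0702 0.0717 0.0729 0.0737 0.0749]
top 0 z pct None
torque [-0.838  0.986  0.134]
side nose 73 offset tool y,z mm [ 0.9 -0.9] world [-0.4  1.2] 0.51
side handle 40 offset tool y,z mm [ 0.6 -0.6] world [-0.3  0.8] 0.43
side flangerim 64 offset tool y,z mm [-0.1 -1.2] world [-1.1  0.4] 0.05
```

carry_out --targets '[[[0,0,0],5,0.02],[[0,0,0],10,0.02],[[0,0,0],15,0.02],[[0,0,0],20,0.02],[[0,0,0],25,0.02],[[0,0,0],30,0.02],[[0,0,0],33,0.02],[[0,0,0],33,0.02]]'

```text
t: 14.58
tool_pos: [0.4534, 0.1041, 0.0917]
tool_rot: [-2.262, 1.569, 3.008]
force: [-7.3, -1.9, 22.9]
opening: 0.0262
```

```bash
python3 -c "
from h import *
go(.4545,.104,.091,32);flange();heldfit()
"
```

```text
t 14.57 pos [0.4534 0.1041 0.0917] yaw 31.96 shift [0.0007 0.0009 0.0006] turn -0.0 F [-7.3 -1.9 22.9] open 0.0262
side 56 z pct [0.0691 0.0713 0.0729 0.0739 0.0752]
top 0 z pct None
torque [-0.89   2.098  0.257]
side nose 69 offset tool y,z mm [ 1.6 -0.8] world [0.9 1.6] 0.7
side handle 42 offset tool y,z mm [ 1.4 -1. ] world [0.6 1.6] 0.57
side flangerim 77 offset tool y,z mm [-0.5 -0.5] world [-0.7  0.2] 0.06
```

carry_out --targets '[[[-0.001,0,0],0,0.02],[[-0.002,0.0005,0.001],0,0.02],[[-0.002,0.0005,0.001],0,0.02]]'

```text
t: 15.15
tool_pos: [0.4532, 0.1035, 0.0921]
tool_rot: [-1.964, 1.568, -2.977]
force: [-5.1, -1.5, 5.2]
opening: 0.0261
```

```bash
python3 -c "
from h import *
go(.4545,.104,.091,32);print(env.sense()['wrist_torque'])
"
```

```text
t 15.15 pos [0.4532 0.1035 0.0921] yaw 31.97 shift [0.0011 0.0014 0.0002] turn -0.0 F [-5.1 -1.5  5.2] open 0.0261
[-0.47778482  1.63602587  0.16697543]
```

carry_out --targets '[[[0,0,0],2,0.02],[[0,0,0],4,0.02],[[0,0,0],4,0.02]]'

```text
t: 15.52
tool_pos: [0.453, 0.1035, 0.092]
tool_rot: [-1.873, 1.567, -2.956]
force: [-5.5, 0.0, 5.9]
opening: 0.0259
```

```bash
python3 -c "
from h import *
go(.4545,.104,.091,28);print(env.sense()['wrist_torque'])
"
```

```text
t 15.53 pos [0.453  0.1035 0.092 ] yaw 27.96 shift [0.001  0.0015 0.0002] turn -0.0 F [-5.5  0.   5.9] open 0.0259
[-0.4739684   1.80754807  0.18600768]
```

carry_out --targets '[[[0,0,0],-2,0.02],[[0,0,0],-4,0.02],[[0,0,0],-4,0.02]]'

```text
t: 15.9
tool_pos: [0.4535, 0.1034, 0.0921]
tool_rot: [-1.992, 1.568, -3.006]
force: [-4.9, -0.9, 5.6]
opening: 0.0259
```

```bash
python3 -c "
from h import *
go(.4545,.104,.091,32);print(env.sense()['wrist_torque']);flange()
"
```

```text
t 15.9 pos [0.4535 0.1034 0.0921] yaw 31.95 shift [0.0011 0.0012 0.    ] turn -0.1 F [-4.9 -0.9  5.6] open 0.0259
[-0.51236168  1.66945852  0.01772298]
side 55 z pct [0.0695 0.0714 0.0726 0.0734 0.0748]
top 0 z pct None
torque [-0.512  1.669  0.018]
```

Run:
```python
from h import *
P={n:env.read_camera(n) for n in("top","side")}
for n,p in P.items():
    W=pts(p);X,Y,Z=W[...,0],W[...,1],W[...,2]
    for c in((.5487,-.2007),(.562,-.2785),(.5736,-.3582)):
        for z0,z1 in((.06,.078),(.086,.104)):
            m=(np.hypot(X-c[0],Y-c[1])<.024)&(Z>z0)&(Z<z1)
            if m.sum()>8: print(n,m.sum(),*hexfit(W[m][:,:2],.015,np.array(c)))
        m=(np.hypot(X-c[0],Y-c[1])<.024)&(Z>.1);print(n,c,"top",m.sum(),np.round(np.nanmedian(W[m],0),4) if m.sum() else None)
cv2.imwrite("pics/end.png",P["side"]["image"])
```

```text
top 13 [ 552.  -201.2] 31.0 0.073
top 16 [ 552.2 -201.1] 30.3 0.043
top (0.5487, -0.2007) top 92 [ 0.5515 -0.1996  0.1097]
top (0.562, -0.2785) top 0 None
top 21 [ 573.7 -357.8] 40.7 0.104
top 26 [ 573.9 -357.8] 41.1 0.165
top (0.5736, -0.3582) top 99 [ 0.5722 -0.3554  0.1097]
side 65 [ 551.  -199.9] 33.3 0.466
side 82 [ 550.9 -200.8] 28.4 0.616
side (0.5487, -0.2007) top 132 [ 0.549  -0.2057  0.1067]
side (0.562, -0.2785) top 0 None
side 83 [ 573.9 -358. ] 44.2 0.239
side 95 [ 573.6 -358.7] 43.2 0.235
side (0.5736, -0.3582) top 188 [ 0.5712 -0.3616  0.1072]
```

View pics/end.png

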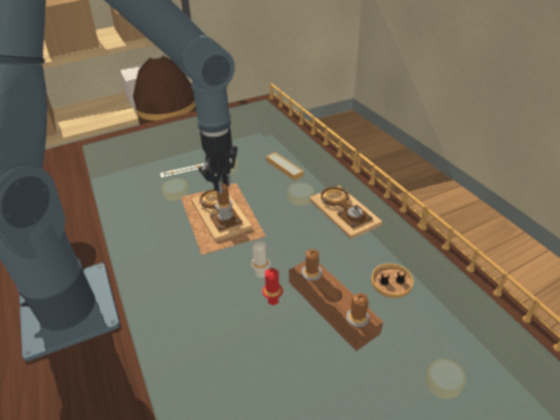

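The end picture shows the held driver on the mat's nut at about (224,212). The other two drivers stand upright in the block at (312,262) and (358,308), and nothing else has moved.

```bash
python3 -c "
from h import *
print(env.hand_in());go(.4545,.104,.091,32)"
```

```text
the job is handed in; nothing more can be done
None
the job is handed in; nothing more can be done
```

I turned the mat bracket's nut an estimated 42–52° clockwise with the fitting driver, and handed in with that driver still gripped and seated on it. Hand-in gives no verdict.

**What I did**
- **Nut:** I took the mat's nut for the 24 mm one, because its nut and stud look larger than the other bracket's.
- **First driver (hole at the mat end of the block):** I lifted it and saw a nose about 25 mm wide, so it is the 19 mm driver. I put it back in its hole by that look alone and did not try it on the nut.
- **Second driver (middle hole):** Its nose looked about 33 mm wide, which matches the thickest one. It went straight down over the nut.
- **Turn:** I turned the tool 52° clockwise, less any free play, then backed it off 4° within that play.

**Last checks**
- **Grip on the nut:** With a light push, the torque was about 0.19 N m while turning and about 0.02 N m after backing off. So the driver turns the nut and does not spin round it.
- **Seating:** The tool's height stayed at 92 mm whether I pushed with about 23 N or 5 N. The flange measured about 73 mm up, close to the 72–77 mm expected when seated. The tool was vertical within about 0.2°.
- **Other drivers:** Both stand upright in the block at their original height. The one I put back sits about 2 mm from where it was, which is within the hole's play.
- **Everything else:** The other bracket, the bystander pieces and the red and white look-alikes were not touched.

**Weak or inconsistent readings**
- The two cameras differed by 2–4 mm in places.
- The nut's starting angle was only roughly readable in the images, so the fit was confirmed by touch.

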